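# Close the bedside dose box and snap its cap home

### The job

Close the white dose box: first press the blue cover that stands proud in it down until it sits flat and flush with the box's rim all round. Then take the yellow snap cap from the saucer, push it straight down onto the stud in the middle of the box until it clicks and is fully home against the cover, and keep pressing it down: finish while still pressing on the cap, do not let go. Leave the eyedrop bottles, the glasses case and the magnifier where they are.

Things in the scene. Friction and masses are not known exactly. Their poses are not given: they have to be found in the camera images.
- dose_box: White plastic dose box, fixed on the tray, 100 (x) x 130 (y) x 32 mm high. Origin: centre of its underside, z up. The cover's seat is 26 mm above the origin, the 4 mm wide rim around it rises to 32 mm. In the middle stands a grey stud, 20 mm thick, its top tapering to 12 mm, with four sprung catch balls on its side 39 mm above the origin.
- stud_top (a point): Centre of the top of the stud, on its axis, 54 mm above the box's origin, so 22 mm above the rim. Its axes are those of the box.
- cover_top (a point): Centre of the top of the loose cover: clear blue plate, 88 (x) x 118 (y) x 6 mm, 30 mm hole round the stud, axes as the box's. At first it stands 4 mm proud of the rim on four stiff push-fit pegs (72 x 100 mm apart); each goes down at about 1.5 N and stays down. An end pressed alone goes down alone. Home, its top is flush with the rim, 32 mm above the box's origin.
- cap_centre (a point): Centre (half-way up) of the yellow snap cap: round, 40 mm in diameter, 34 mm high, z up, 23 mm mouth below; stands mouth down on the saucer. Pushed onto the stud, it meets the catch balls 10 mm above the cover, passes them at roughly 10 N, the force drops (click), and it goes on until its foot rests on the cover, its centre 49 mm above the box's origin.
- saucer: Blue ceramic saucer, 140 mm in diameter, 16 mm high, its rim sloping; loose. Origin at the centre of its underside.
- drops0_centre (a point): Centre of a white eyedrop bottle with a green cap, 30 mm in diameter, 62 mm high, standing; leave alone.
- drops1_centre (a point): Centre of a white eyedrop bottle with a blue cap, 30 mm in diameter, 62 mm high, standing; leave alone.
- case_centre (a point): Centre of the closed grey glasses case, 62 (x) x 160 (y) x 37 mm; leave alone.
- magnifier_centre (a point): Middle of the blue acrylic magnifier lying flat on the cart, about 170 mm long along its x, 76 mm wide, 10 mm high; leave alone.
Not all that is in view belongs to the job. Of the things that look like the part that bears cover_top, the smaller one is meant. Of the things shaped like the dose_box, the white one is meant.

How it is judged:
By the outcome, as a careful person would: the job done as asked, in the order asked, and still so for the second after the job is handed in, while the arm keeps its last pose, push and grip.
It also fails if it takes over 48 s, if anything falls off the work surface, if the arm or the gripper's body presses on something with over 40 N, if the wrist force passes 120 N, or if a joint passes its speed limit or range.

### The arm

A 6-joint arm with a two-finger parallel gripper is mounted at the origin on the work surface. World frame = base frame: x ahead of the robot, y to its left, z up, the work surface at z = 0. Lengths are in mm, angles in rad, forces in N, time in s.
With the tool pointing down it reaches from about 275 to 750 mm from the base axis. Payload 10.2 kg.
Tool frame: the origin (TCP) lies at the centre of the arm's flange, where the gripper is bolted on; the fingertips stand ctrl.tip_reach ahead of it and the grasp point (between the pads) lies 155 mm ahead of it (ctrl.tip_reach is the distance from the TCP to the fingertips, in mm); z points along the fingers, y is the direction in which the jaws open and shut (so a half turn about z gives the same grasp; the last joint's range is limited). The gripper opens to 85 mm and grips with 20 to 120 N. Pads are 22 mm wide; open, the fingers measure 114 mm over their backs; the gripper's body (76 mm by 85 mm) begins 54 mm behind the grasp point. The pads swing forward as they close: fully open they stand 13 mm farther back than shut.
Start: joints at [-1.351, 0.313, 1.498, -0, 1.331, -0.223], TCP at [224.936, -474.38, 404.694] pointing down, gripper open.
Joint ranges: [-2.94, 2.94], [-0.97, 2.17], [0.19, 2.56], [-1.23, 4.37], [0.02, 3.11], [-2.88, 2.88]. Speed limits (rad/s): [2.39, 2.39, 3.01, 3.14, 3.14, 3.14].

### API

Orientations are given as a unit quaternion [w, x, y, z].
In Python, from rig import ctrl, viewer gives the robot as it stands.
- The arm moves only by the tool drive_tool, never from a script. Its argument "rows" is a list that holds one entry, the list of rows, each a list of 6 numbers: the shift along the world's x, y, z normalised to -1 to 1, where 1 is 0.1 m, then the turn, a rotation vector about the world's x, y, z normalised to -1 to 1, where 1 is 90 degrees. A call has 1 to 10 rows; each row is the pose to reach, as a shift and turn from the pose measured when the call began; what a row does not reach only later rows make up. A row lasts 1/8 s, in which the tool goes at most 62.5 mm and 10.7 degrees, less where a joint would pass 70% of its speed; a pose out of reach is approached as far as the arm can. A call with a number of a shift or a turn outside -1 to 1 is refused whole. A call with a gripper value outside its range is refused whole. "fingers" is the opening, from -1 (shut) to 1 (fully open), set as the call begins (left out, the last holds). The fingers move at their own pace and stop on an object; "force" is the grip in N (left out, the last holds). Time passes only in rows, so rows that repeat a pose let the fingers close. It gives the time, the measured TCP pose, the force and the opening at its end, in the units of the state.
- ctrl.sense(): the state, without advancing time (a new reading comes with each control period).
- viewer.capture(name): name is "scene" or "top" or "wrist"; returns the picture (480x640x3 uint8, red, green, blue); there is no depth.
- viewer.calibration(name): a dict with "mtx" (3x3 intrinsics, pixels), "extrinsics" (4x4, takes a point from camera to world coordinates). Camera axes: x right, y up, looking along -z (the intrinsics and any distortion apply to the point x, -y, -z); pixel columns grow to the right and rows downward; lengths in mm; the calibration is good to about 2 mm. A picture is of the moment at which its call begins: read the wrist's pose just before it. calibration takes no time and is no camera call; for the wrist camera it gives the pose at the moment of the call.
- ctrl.finish_job(): hands the job in, once; it reports no verdict.
The state is a dict: "time_s": time; "joints": joint angles; "dq": joint speeds; "tau": joint torques, N m; "eef_pos": TCP position; "ee_rot": TCP orientation; "force": force on the tool from outside, world axes, zero at the start; "wrist_torque": the same for the moment, N m; "grip_width": opening from 0.0 (shut) to 1.0 (fully open).
Only numpy, scipy, OpenCV 4.12 (cv2) and the standard library are available. Lean on these libraries where they do the work, as an engineer would, in place of code of your own. Each camera call takes 0.05 s, during which the arm holds its last target.

## Working session

There is one attempt and no reset: what is moved stays moved. The work goes in short steps, Python scripts to look and compute and a tool call to move; the robot and the scene stay as the last step left them, time stands still between calls to the robot, and variables do not carry over. Pictures are saved under pics/ and viewed, and the job is handed in when it is done.

Besides the shell and the picture viewer there is one more tool, called after "Call:" as name(argument=value, ...), one argument or row to a line, values as JSON. drive_tool: Moves the arm, as the interface text tells. Scaled input: -1 to 1 covers 0.1 m each way for a shift and 90 degrees each way for a turn. Its arguments: {"type":"object","properties":{"rows":{"type":"array","items":{"type":"array","items":{"type":"array","items":{"type":"number"}}}},"fingers":{"type":"number"},"force":{"type":"number"}},"required":["rows"]}

```bash
ls; mkdir -p pics; python3 - <<'E'
from rig import ctrl, viewer
import cv2
s=ctrl.sense(); print(s, ctrl.tip_reach)
for n in ("scene","top","wrist"):
    c=viewer.calibration(n); print(n,c)
    cv2.imwrite(f"pics/{n}0.png",viewer.capture(n)[:,:,::-1])
E
```

```text
pics
{'time_s': 0.0, 'joints': array([-1.35138035e+00,  3.13462993e-01,  1.49842871e+00, -6.52804441e-05,
        1.33099091e+00, -2.23386801e-01]), 'dq': array([-0.001018  , -0.00049201, -0.00153153,  0.00088838,  0.00148601,
        0.00180418]), 'tau': array([ 7.49250576e-04, -4.12261820e+01, -2.59747285e+01, -1.14327249e-04,
        3.99722529e-03,  4.53321860e-06]), 'eef_pos': array([ 224.93146468, -474.33630082,  404.13143146]), 'ee_rot': array([-6.45043860e-04,  9.75588757e-01,  2.19604556e-01, -3.04205713e-05]), 'force': array([-0.03943144, -0.13341511,  0.24489057]), 'wrist_torque': array([-0.09462442,  0.02231428, -0.02462095]), 'grip_width': 0.9989721383558519} 173.4
scene {'mtx': array([[506.76500594,   0.        , 320.36624156],
       [  0.        , 506.76500594, 233.08816611],
       [  0.        ,   0.        ,   1.        ]]), 'extrinsics': array([[-8.71725708e-01, -2.91300172e-01,  3.94003172e-01,
         9.18936243e+02],
       [ 4.89912780e-01, -5.32808052e-01,  6.90000759e-01,
         5.91366230e+02],
       [ 8.93072207e-03,  7.94518590e-01,  6.07174154e-01,
 
[... 459 characters left out ...]
2],
       [ 1.32718787e-02,  1.16337590e-01,  9.93121051e-01,
         1.08764111e+03],
       [ 0.00000000e+00,  0.00000000e+00,  0.00000000e+00,
         1.00000000e+00]])}
wrist {'mtx': array([[376.53759078,   0.        , 314.76661332],
       [  0.        , 376.53759078, 245.7765211 ],
       [  0.        ,   0.        ,   1.        ]]), 'extrinsics': array([[ 4.29035325e-01,  8.70807483e-01,  2.40047950e-01,
         2.86475219e+02],
       [-9.03287710e-01,  4.13593264e-01,  1.14069823e-01,
        -4.44989259e+02],
       [ 5.06399267e-05, -2.65772347e-01,  9.64035817e-01,
         3.73104289e+02],
       [ 0.00000000e+00,  0.00000000e+00,  0.00000000e+00,
         1.00000000e+00]])}
```

View pics/scene0.png

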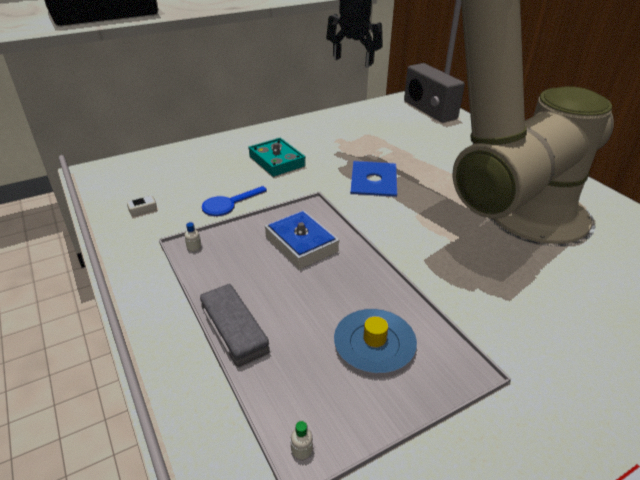

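View pics/top0.png

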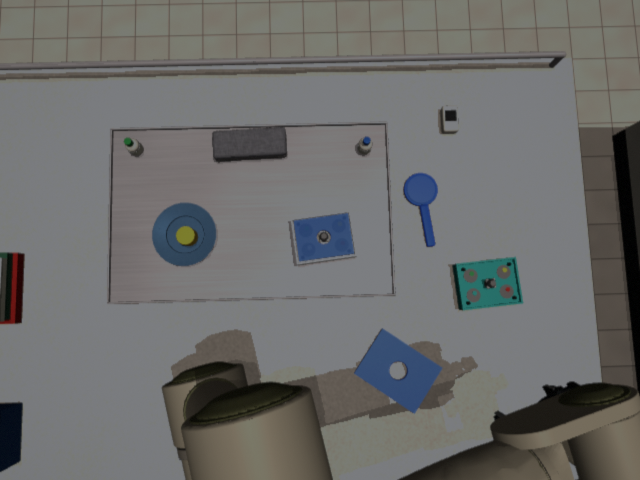

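View pics/wrist0.png

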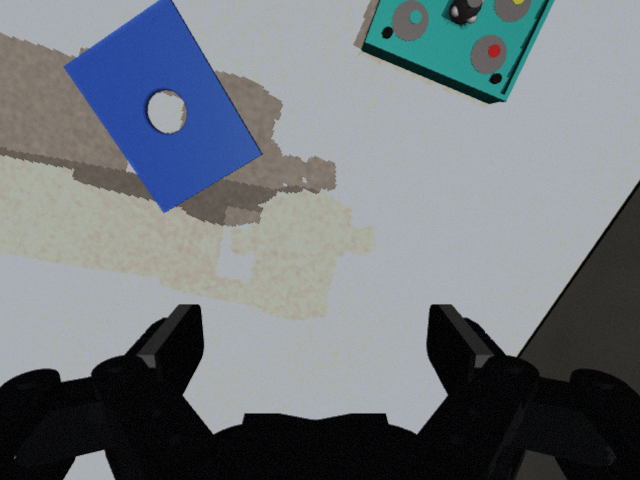

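```bash
cat > h.py <<'E'
import numpy as np
from rig import ctrl, viewer
def ray(cal,u,v):
    K=cal["mtx"];E=cal["extrinsics"]
    d=np.array([(u-K[0,2])/K[0,0],-(v-K[1,2])/K[1,1],-1.])
    return E[:3,3],E[:3,:3]@d
def at_z(cal,u,v,z):
    o,d=ray(cal,u,v); return o+d*(z-o[2])/d[2]
def proj(cal,p):
    K=cal["mtx"];E=cal["extrinsics"]
    c=E[:3,:3].T@(np.asarray(p,float)-E[:3,3]); 
    return np.array([K[0,2]+K[0,0]*c[0]/-c[2],K[1,2]+K[1,1]*c[1]/c[2]])
def tri(cals,uvs):
    A=np.zeros((3,3));b=np.zeros(3)
    for c,(u,v) in zip(cals,uvs):
        o,d=ray(c,u,v);d=d/np.linalg.norm(d);P=np.eye(3)-np.outer(d,d);A+=P;b+=P@o
    p=np.linalg.solve(A,b)
    return p,[proj(c,p)-np.array(uv) for c,uv in zip(cals,uvs)]
E
python3 - <<'E'
import cv2
t=cv2.imread("pics/top0.png");s=cv2.imread("pics/scene0.png")
def crop(im,x0,y0,w,h,k,n): cv2.imwrite(n,cv2.resize(im[y0:y0+h,x0:x0+w],None,fx=k,fy=k,interpolation=cv2.INTER_CUBIC))
crop(t,280,200,90,75,8,"pics/t_box.png")
crop(s,250,190,100,75,8,"pics/s_box.png")
crop(t,145,195,80,75,8,"pics/t_cap.png")
crop(s,325,300,100,75,8,"pics/s_cap.png")
E
```

```text
(no output)
```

View pics/t_box.png

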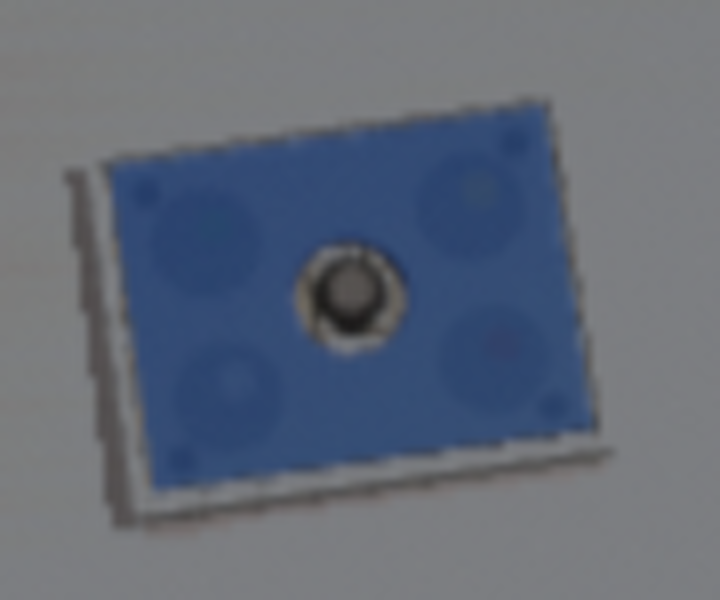

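View pics/s_box.png

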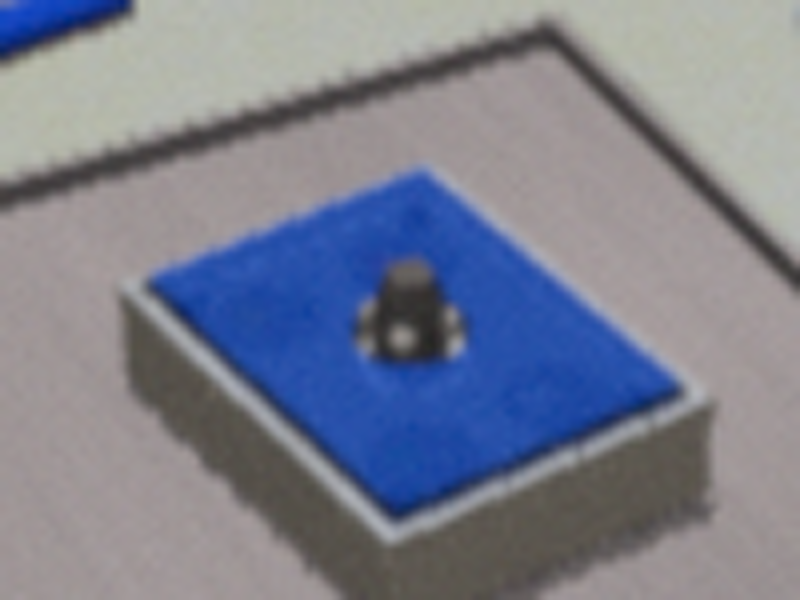

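View pics/t_cap.png

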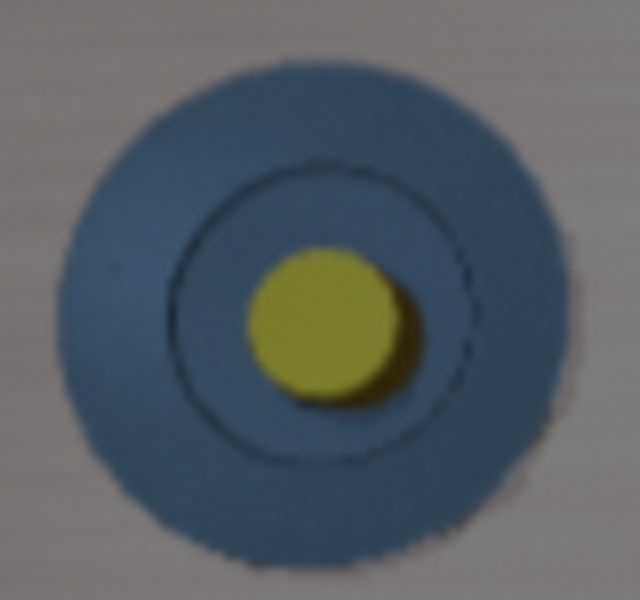

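View pics/s_cap.png

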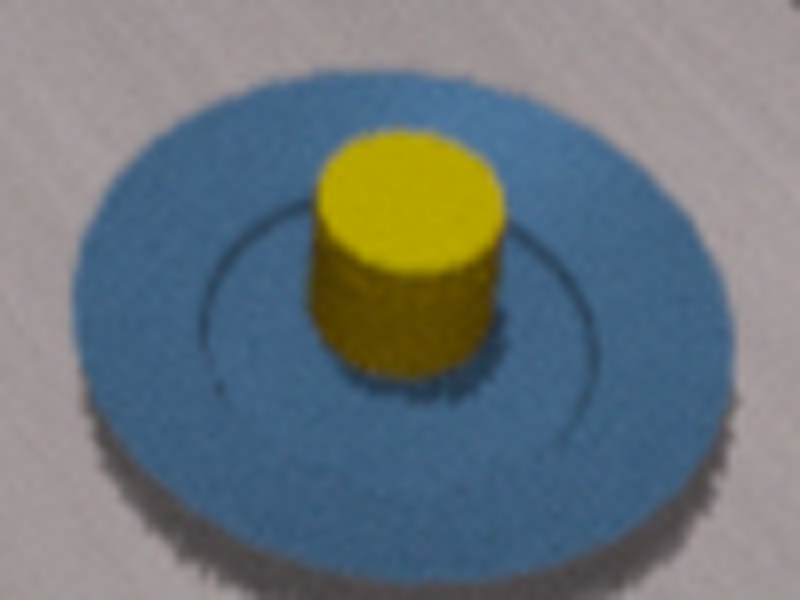

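```bash
python3 - <<'E'
from h import *
T=viewer.calibration("top");S=viewer.calibration("scene")
tb=lambda x,y:(280+x/8-.5+1/16,200+y/8-.5+1/16); sb=lambda x,y:(250+x/8-.5+1/16,190+y/8-.5+1/16)
tc=lambda x,y:(145+x/8-.5+1/16,195+y/8-.5+1/16); sc=lambda x,y:(325+x/8-.5+1/16,300+y/8-.5+1/16)
pairs={"stud":(tb(350,287),sb(410,270)),"cap":(tc(323,323),sc(411,203)),
"cA":(tb(105,162),sb(395,520)),"cB":(tb(545,100),sb(150,285)),"cC":(tb(598,430),sb(425,168)),"cD":(tb(155,490),sb(690,390))}
R={}
for k,(a,b) in pairs.items():
    p,e=tri([T,S],[a,b]); R[k]=p; print(k,p.round(1),np.round(e,2).tolist())
c=np.mean([R[k] for k in("cA","cB","cC","cD")],0);print("cover c",c)
for a,b in("cA","cB"),("cB","cC"),("cC","cD"),("cD","cA"):
    d=R[b]-R[a];print(a,b,np.linalg.norm(d),np.degrees(np.arctan2(d[1],d[0])))
# top alone at assumed z
for z in (36,38,40):
  P=[at_z(T,*pairs[k][0],z) for k in("cA","cB","cC","cD")];print(z,np.mean(P,0),[np.linalg.norm(P[i]-P[(i+1)%4]).round(1) for i in range(4)])
for z in (54,56,58): print("stud T,S",at_z(T,*pairs["stud"][0],z),at_z(S,*pairs["stud"][1],z))
for z in (38,40,42,44): print("cap T,S",z,at_z(T,*pairs["cap"][0],z),at_z(S,*pairs["cap"][1],z))
E
```

```text
stud [ 537.6 -158.8   56.5] [[-0.09, 0.16], [-0.19, -0.03]]
cap [549.3 134.3  38.9] [[-0.06, 0.08], [-0.13, -0.01]]
cA [575.8 -94.6  35.1] [[-0.13, 0.23], [-0.29, -0.04]]
cB [ 588.6 -212.8   35. ] [[-0.34, 0.62], [-0.71, -0.12]]
cC [ 499.7 -223.9   36.1] [[-0.19, 0.32], [-0.35, -0.05]]
cD [ 486.5 -105.2   35.1] [[-0.42, 0.66], [-0.8, -0.08]]
cover c [ 537.6606945  -159.13963333   35.34210418]
cA cB 118.82823206355651 -83.82350741201633
cB cC 89.60328680110611 -172.84929054459198
cC cD 119.46420068787631 96.36634458783772
cD cA 89.98428590763837 6.744763626038168
36 [ 538.53387591 -159.74432626   36.        ] [np.float64(119.3), np.float64(90.0), np.float64(118.9), np.float64(89.1)]
38 [ 538.27897233 -159.69392717   38.        ] [np.float64(119.1), np.float64(89.9), np.float64(118.7), np.float64(88.9)]
40 [ 538.02406875 -159.64352808   40.        ] [np.float64(118.8), np.float64(89.7), np.float64(118.4), np.float64(88.8)]
stud T,S [ 538.27436617 -159.09296323   54.        ] [ 535.74389192 -161.62635624   54.        ]
stud T,S [ 538.01552578 -159.04294681   56.        ] [ 536.97993161 -159.19747498   56.        ]
stud T,S [ 537.7566854  -158.99293039   58.        ] [ 538.2159713  -156.76859371   58.        ]
cap T,S 38 [549.63643443 134.43322873  38.        ] [548.61022719 133.79162112  38.        ]
cap T,S 40 [549.3598902  133.92319406  40.        ] [549.77471502 135.2304616   40.        ]
cap T,S 42 [549.08334596 133.4131594   42.        ] [550.93920285 136.66930208  42.        ]
cap T,S 44 [548.80680172 132.90312473  44.        ] [552.10369068 138.10814256  44.        ]
```

Call:
drive_tool(
  rows=[
    [[1,1,0,0,0,-0.1],[1,1,0,0,0,-0.21],[1,1,0,0,0,-0.21]],
  ],
  fingers=0.82,
)

```text
time_s: 0.52
eef_pos: [326.5, -372.3, 404.3]
ee_rot: [-0.001, 0.998, 0.057, 0.0]
force: [-0.2, -0.5, 0.1]
grip_width: 0.909
```

Call:
drive_tool(
  rows=[
    [[1,1,0,0,0,0],[1,1,0,0,0,0],[1,1,0,0,0,0]],
  ],
)

```text
time_s: 0.9
eef_pos: [428.2, -269.8, 404.1]
ee_rot: [-0.001, 0.998, 0.058, 0.0]
force: [-0.8, -0.8, 0.4]
grip_width: 0.911
```

Call:
drive_tool(
  rows=[
    [[1,1,-0.5,0,0,0],[1,1,-1,0,0,0],[1,1,-1,0,0,0],[1,1,-1,0,0,0]],
  ],
)

```text
time_s: 1.4
eef_pos: [528.8, -167.9, 301.1]
ee_rot: [-0.003, 0.998, 0.06, -0.002]
force: [0.2, -0.4, -0.6]
grip_width: 0.908
```

Call:
drive_tool(
  rows=[
    [[0.09,0.085,-0.5,0,0,0],[0.09,0.085,-0.5,0,0,0],[0.09,0.085,-0.5,0,0,0]],
  ],
)

```text
time_s: 1.78
eef_pos: [537.8, -160.3, 253.2]
ee_rot: [-0.002, 0.998, 0.06, -0.001]
force: [0.6, -1.4, 1.9]
grip_width: 0.912
```

```bash
python3 - <<'E'
from h import *
import cv2
s=ctrl.sense();W=viewer.calibration("wrist");im=viewer.capture("wrist")
np.savez("w1.npz",E=W["extrinsics"],K=W["mtx"],im=im)
print(s["eef_pos"],s["ee_rot"],s["force"])
for p in [(538,-159,56),(575.8,-94.6,36),(588.6,-212.8,36),(499.7,-223.9,36),(486.5,-105.2,36)]:print(proj(W,p))
cv2.imwrite("pics/w1.png",im[:,:,::-1])
E
```

```text
[ 537.82359181 -160.32400074  253.21826658] [-0.00190301  0.99821976  0.05960129 -0.00117144] [ 0.55232459 -1.36576876  1.88278973]
[313.97261667 289.77744334]
[193.4318487  188.52975979]
[434.90874325 191.53699377]
[421.8406949  352.98566724]
[207.09781776 350.88361325]
```

View pics/w1.png

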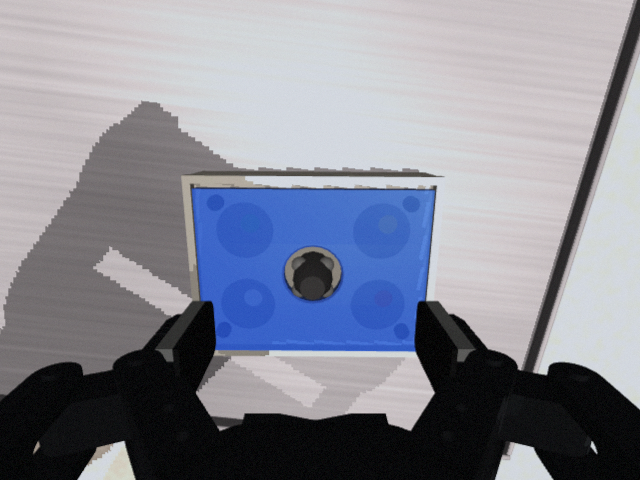

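Call:
drive_tool(
  rows=[
    [[0,0.012,-0.2,0,0,0],[0,0.012,-0.4,0,0,0],[0,0.012,-0.4,0,0,0],[0,0.012,-0.4,0,0,0]],
  ],
)

```text
time_s: 2.33
eef_pos: [538.1, -159.6, 215.3]
ee_rot: [-0.001, 0.998, 0.059, 0.0]
force: [0.1, 0.1, 0.0]
grip_width: 0.907
```

Call:
drive_tool(
  rows=[
    [[0,0,-0.02,0,0,0],[0,0,-0.04,0,0,0],[0,0,-0.04,0,0,0]],
  ],
)

```text
time_s: 2.7
eef_pos: [538.1, -159.6, 211.2]
ee_rot: [-0.001, 0.998, 0.059, 0.0]
force: [0.5, -0.6, -0.1]
grip_width: 0.91
```

Call:
drive_tool(
  rows=[
    [[0,0,-0.02,0,0,0],[0,0,-0.04,0,0,0],[0,0,-0.04,0,0,0]],
  ],
)

```text
time_s: 3.08
eef_pos: [538.1, -159.6, 207.0]
ee_rot: [-0.001, 0.998, 0.059, 0.0]
force: [-0.4, -0.3, -0.5]
grip_width: 0.908
```

Call:
drive_tool(
  rows=[
    [[0,0,-0.02,0,0,0],[0,0,-0.03,0,0,0],[0,0,-0.03,0,0,0]],
  ],
)

```text
time_s: 3.45
eef_pos: [538.1, -159.5, 203.9]
ee_rot: [-0.001, 0.998, 0.059, 0.0]
force: [0.2, 0.7, 0.2]
grip_width: 0.909
```

Call:
drive_tool(
  rows=[
    [[0,0,-0.02,0,0,0],[0,0,-0.03,0,0,0],[0,0,-0.03,0,0,0]],
  ],
)

```text
time_s: 3.82
eef_pos: [538.1, -159.6, 201.1]
ee_rot: [-0.001, 0.998, 0.059, 0.0]
force: [0.0, 0.9, 3.8]
grip_width: 0.908
```

```bash
python3 - <<'E'
from h import *
import cv2
for n in("wrist","scene"):
  im=viewer.capture(n); cv2.imwrite(f"pics/{n}2.png",im[:,:,::-1])
cv2.imwrite("pics/s2c.png",cv2.resize(im[150:300,220:370,::-1],None,fx=4,fy=4,interpolation=cv2.INTER_CUBIC))
E
```

```text
(no output)
```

View pics/s2c.png

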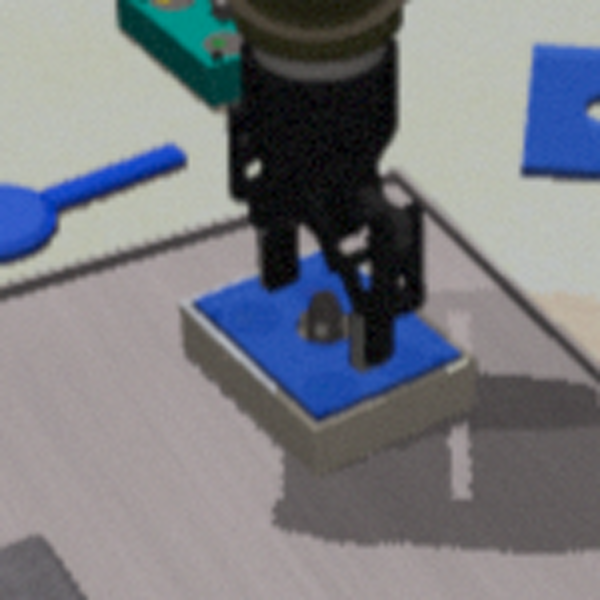

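View pics/wrist2.png

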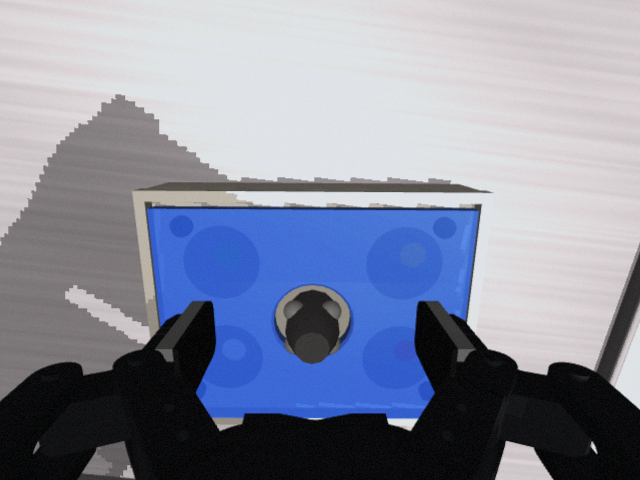

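Call:
drive_tool(
  rows=[
    [[0,0,-0.01,0,0,0],[0,0,-0.02,0,0,0],[0,0,-0.03,0,0,0],[0,0,-0.03,0,0,0]],
  ],
)

```text
time_s: 4.42
eef_pos: [538.2, -159.6, 198.3]
ee_rot: [-0.001, 0.998, 0.059, 0.0]
force: [-1.0, 1.9, 7.0]
grip_width: 0.912
```

Call:
drive_tool(
  rows=[
    [[0,0,-0.01,0,0,0],[0,0,-0.02,0,0,0],[0,0,-0.02,0,0,0]],
  ],
)

```text
time_s: 4.8
eef_pos: [538.2, -159.5, 198.1]
ee_rot: [-0.001, 0.998, 0.059, 0.0]
force: [-9.4, 4.0, 24.6]
grip_width: 0.91
```

Call:
drive_tool(
  rows=[
    [[0,0,-0.01,0,0,0],[0,0,-0.01,0,0,0]],
  ],
)

```text
time_s: 5.05
eef_pos: [538.1, -159.4, 198.1]
ee_rot: [-0.001, 0.998, 0.06, 0.0]
force: [-7.1, 2.8, 16.1]
grip_width: 0.911
```

Call:
drive_tool(
  rows=[
    [[0,0,0.1,0,0,0],[0,0,0.4,0,0,0],[0,0,0.8,0,0,0],[0,0,0.8,0,0,0]],
  ],
)

```text
time_s: 5.55
eef_pos: [538.6, -159.6, 280.8]
ee_rot: [0.001, 0.998, 0.06, 0.003]
force: [-0.3, -0.4, -0.9]
grip_width: 0.909
```

```bash
python3 - <<'E'
from h import *
import cv2
print(ctrl.sense()["eef_pos"],ctrl.sense()["force"])
for n in("wrist","scene"):
  im=viewer.capture(n); cv2.imwrite(f"pics/{n}3.png",im[:,:,::-1])
cv2.imwrite("pics/s3c.png",cv2.resize(im[190:265,250:350,::-1],None,fx=8,fy=8,interpolation=cv2.INTER_CUBIC))
E
```

```text
[ 538.57950102 -159.64184571  280.81402282] [-0.30922593 -0.42240925 -0.88539254]
```

View pics/s3c.png

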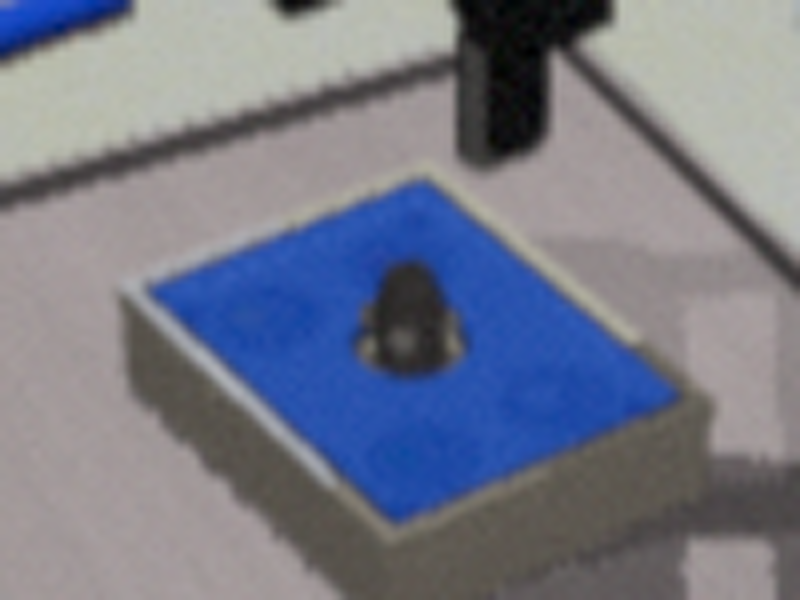

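View pics/wrist3.png

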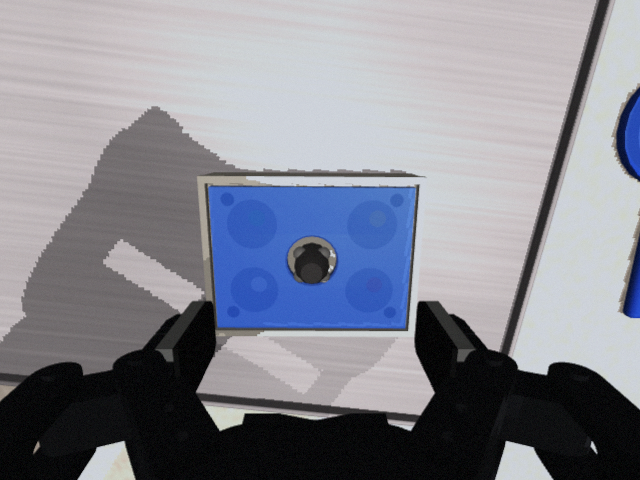

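```bash
python3 - <<'E'
from h import *
import cv2
a=cv2.imread("pics/scene0.png");b=cv2.imread("pics/scene3.png")
S=viewer.calibration("scene")
th=np.radians(6.6);R=np.array([[np.cos(th),-np.sin(th)],[np.sin(th),np.cos(th)]])
z0=2
out=[]
for im,zt in((a,36),(b,32)):
    big=cv2.resize(im[205:260,262:342],None,fx=10,fy=10,interpolation=cv2.INTER_CUBIC)
    out.append(cv2.resize(big,None,fx=.98,fy=.5*1.0) if 0 else big)
cv2.imwrite("pics/cmpA.png",out[0]);cv2.imwrite("pics/cmpB.png",out[1])
E
```

```text
(no output)
```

View pics/cmpA.png

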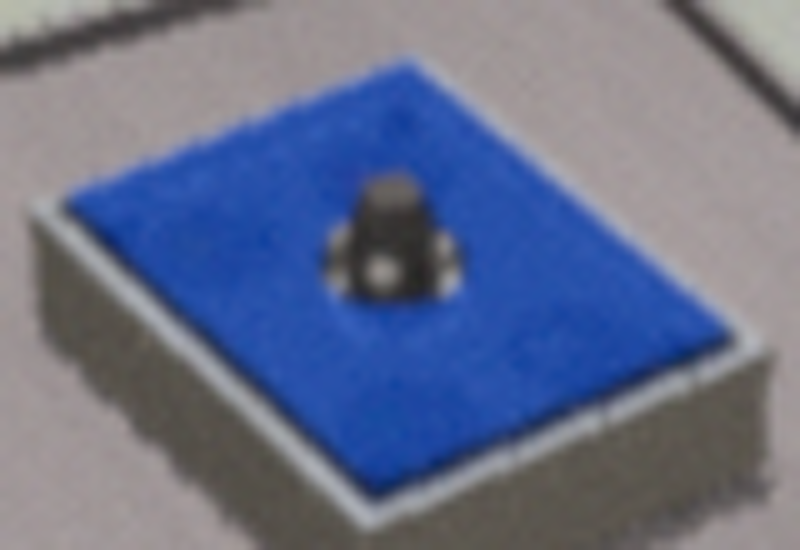

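View pics/cmpB.png

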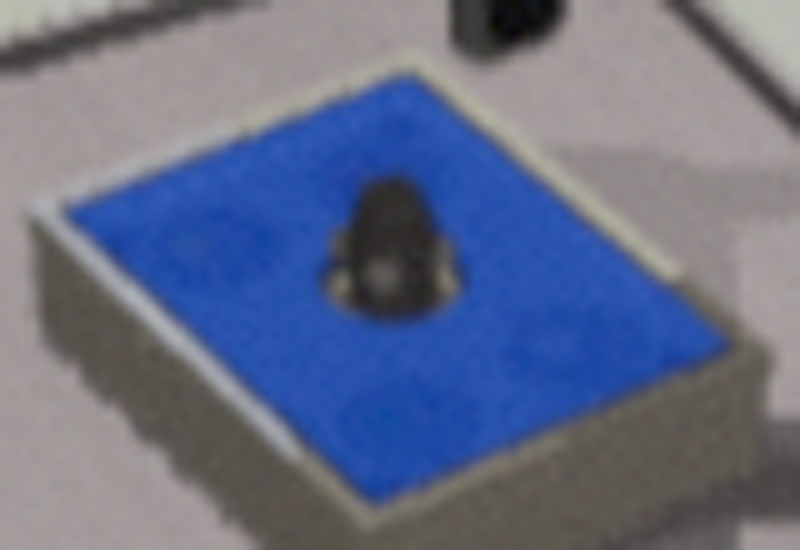

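Call:
drive_tool(
  rows=[
    [[0.04,0.6,0,0,0,0],[0.04,1,0,0,0,0]],
  ],
  fingers=0.53,
)

```text
time_s: 5.9
eef_pos: [541.6, -57.7, 276.1]
ee_rot: [-0.001, 0.998, 0.059, -0.001]
force: [0.8, -0.2, -0.6]
grip_width: 0.767
```

Call:
drive_tool(
  rows=[
    [[0.04,0.6,0,0,0,0],[0.04,1,0,0,0,0]],
  ],
)

```text
time_s: 6.15
eef_pos: [545.1, 44.6, 274.5]
ee_rot: [-0.002, 0.998, 0.06, -0.003]
force: [0.5, -0.3, -0.4]
grip_width: 0.764
```

Call:
drive_tool(
  rows=[
    [[0.03,0.6,0,0,0,0],[0.03,0.9,0,0,0,0],[0.03,0.9,0,0,0,0]],
  ],
)

```text
time_s: 6.52
eef_pos: [547.6, 136.3, 273.0]
ee_rot: [-0.002, 0.998, 0.062, -0.004]
force: [0.3, -1.2, 0.5]
grip_width: 0.771
```

```bash
python3 - <<'E'
from h import *
import cv2
s=ctrl.sense();W=viewer.calibration("wrist");im=viewer.capture("wrist")
print(s["eef_pos"],s["ee_rot"],s["force"],s["grip_width"])
c=np.array([549.3,134.2,39]);print(proj(W,c))
for a in range(0,360,45):
    t=np.radians(a);print(a,proj(W,c+20*np.array([np.cos(t),np.sin(t),0])).round(1))
cv2.imwrite("pics/w4.png",im[:,:,::-1])
E
```

```text
[547.60143814 136.34173975 272.95200556] [-0.00178648  0.99809442  0.06155292 -0.00394747] [ 0.3319696  -1.15355959  0.46099105] 0.7709870899473261
[320.75902668 261.15068348]
0 [325.4 226.9]
45 [298.7 234. ]
90 [285.6 256.9]
135 [293.2 281.5]
180 [316.3 293.7]
225 [342.  287.2]
270 [355.8 265.3]
315 [349.2 240.2]
```

View pics/w4.png

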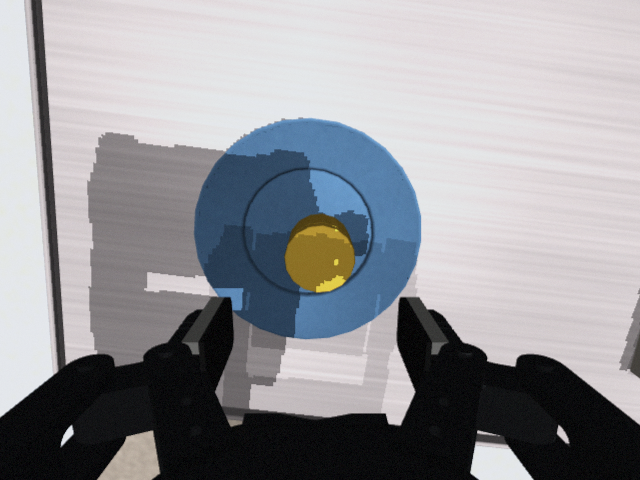

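Call:
drive_tool(
  rows=[
    [[0.015,-0.02,-0.3,0,0,0],[0.015,-0.02,-0.5,0,0,0],[0.015,-0.02,-0.5,0,0,0],[0.015,-0.02,-0.5,0,0,0]],
  ],
)

```text
time_s: 7.08
eef_pos: [549.6, 132.4, 223.8]
ee_rot: [-0.002, 0.998, 0.06, -0.003]
force: [0.7, 0.4, 0.7]
grip_width: 0.764
```

Call:
drive_tool(
  rows=[
    [[0,0.018,-0.2,-0.002,-0.004,0],[0,0.018,-0.42,-0.002,-0.004,0],[0,0.018,-0.42,-0.002,-0.004,0],[0,0.018,-0.42,-0.002,-0.004,0]],
  ],
)

```text
time_s: 7.58
eef_pos: [549.9, 134.0, 183.0]
ee_rot: [0.0, 0.998, 0.06, 0.0]
force: [-1.3, 0.2, 0.0]
grip_width: 0.765
```

```bash
python3 - <<'E'
from h import *
import cv2
s=ctrl.sense();print(s["eef_pos"],s["ee_rot"],s["force"],s["grip_width"])
im=viewer.capture("wrist"); cv2.imwrite("pics/w5.png",im[:,:,::-1])
im=viewer.capture("scene"); cv2.imwrite("pics/s5c.png",cv2.resize(im[260:400,310:450,::-1],None,fx=4,fy=4,interpolation=cv2.INTER_CUBIC))
E
```

```text
[549.94020928 134.04554359 182.98396726] [1.45885173e-04 9.98183399e-01 6.02474359e-02 3.55565757e-04] [-1.28826572  0.24410217  0.0045951 ] 0.7648511289053104
```

View pics/w5.png

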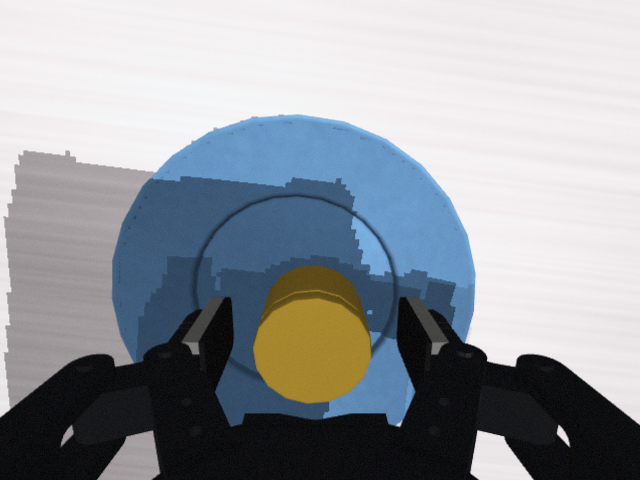

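View pics/s5c.png

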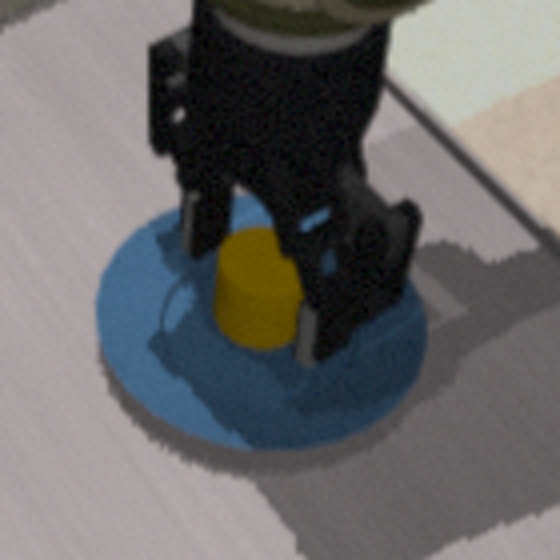

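Call:
drive_tool(
  rows=[
    [[0,0,0,0,0,0],[0,0,0,0,0,0],[0,0,0,0,0,0],[0,0,0,0,0,0],[0,0,0,0,0,0],[0,0,0,0,0,0]],
  ],
  fingers=-1,
  force=80,
)

```text
time_s: 8.43
eef_pos: [550.1, 134.1, 183.9]
ee_rot: [0.0, 0.998, 0.06, 0.001]
force: [-2.7, -1.6, 7.9]
grip_width: 0.45
```

Call:
drive_tool(
  rows=[
    [[0,0,0.05,0,0,0],[0,0,0.1,0,0,0],[0,0,0.3,0,0,0],[0,0,0.6,0,0,0],[0,0,0.9,0,0,0],[0,0,0.9,0,0,0]],
  ],
)

```text
time_s: 9.18
eef_pos: [550.4, 134.2, 276.1]
ee_rot: [0.0, 0.998, 0.06, 0.003]
force: [0.0, -0.1, -0.7]
grip_width: 0.448
```

```bash
python3 - <<'E'
from h import *
import cv2
s=ctrl.sense();print(s["eef_pos"],s["ee_rot"],s["force"],s["grip_width"])
im=viewer.capture("wrist"); cv2.imwrite("pics/w6.png",im[:,:,::-1])
im=viewer.capture("scene"); cv2.imwrite("pics/s6c.png",cv2.resize(im[220:400,310:450,::-1],None,fx=4,fy=4,interpolation=cv2.INTER_CUBIC)[:600])
E
```

```text
[550.37496307 134.16429172 276.09698834] [2.77729335e-04 9.98169674e-01 6.03925932e-02 3.15570486e-03] [ 0.00134598 -0.12769401 -0.69258254] 0.4479150213516471
```

View pics/w6.png

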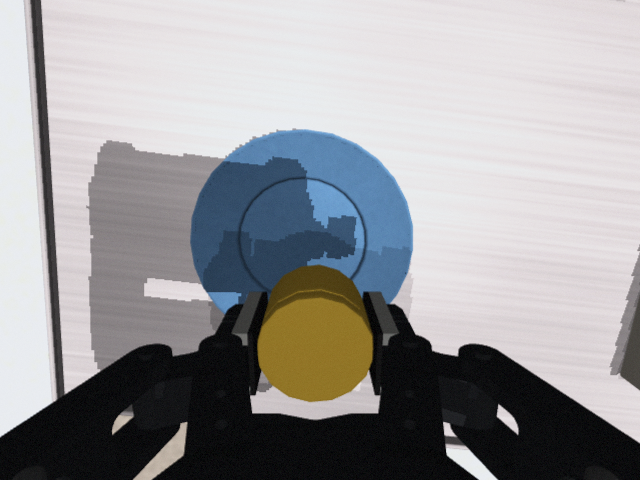

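View pics/s6c.png

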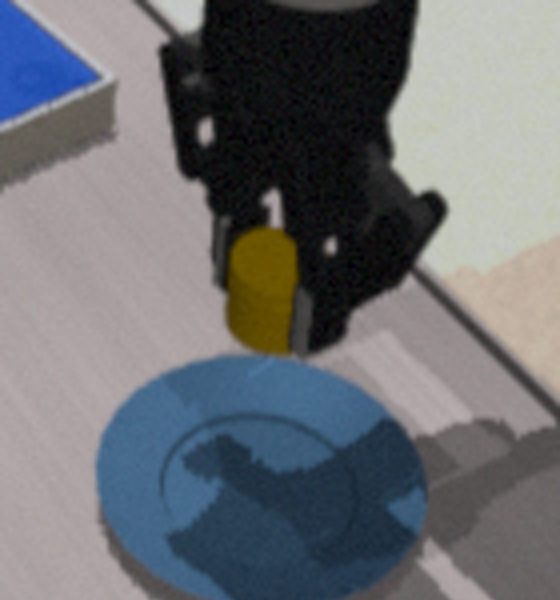

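```bash
python3 - <<'E'
from h import *
import cv2
im=cv2.imread("pics/w6.png");cv2.imwrite("pics/w6c.png",cv2.resize(im[255:415,235:395],None,fx=4,fy=4,interpolation=cv2.INTER_CUBIC)[:600])
s=ctrl.sense();W=viewer.calibration("wrist");e=s["eef_pos"];print(e,s["ee_rot"])
for z in (129,131,133):
    p=at_z(W,315,345,z);print(z,p-e, "R",np.linalg.norm(at_z(W,258,345,z)-at_z(W,373,345,z))/2)
E
```

```text
[549.82052814 134.11806676 273.40239234] [2.08228130e-04 9.98176665e-01 6.03567274e-02 6.06032538e-04]
129 [   2.40551507    0.32484194 -144.40239234] R 19.34595658169584
131 [   3.55616553    0.46931891 -142.40239234] R 19.004565322585876
133 [   4.70681599    0.61379588 -140.40239234] R 18.663174063475896
```

View pics/w6c.png

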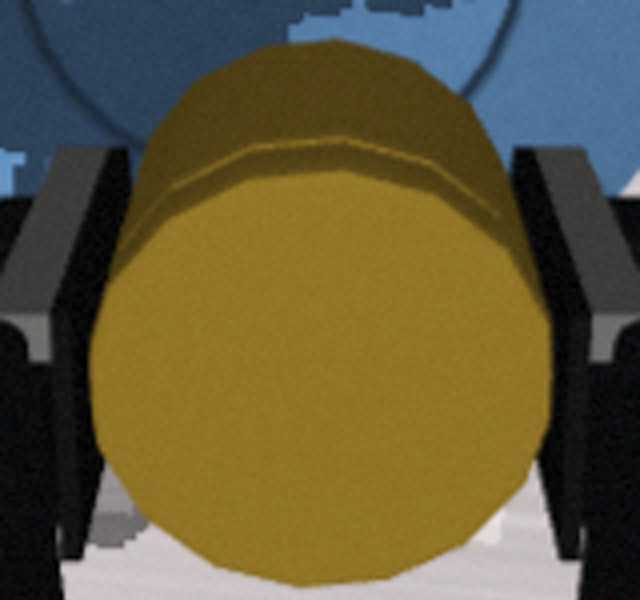

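```bash
python3 - <<'E'
from h import *
from scipy.optimize import least_squares
s=ctrl.sense();W=viewer.calibration("wrist");e=s["eef_pos"]
obs=np.array([235-.4+90/4,235-.4+552/4,255-.4+170/4,255-.4+586/4])
t=np.linspace(0,2*np.pi,181)
def ext(p,R):
    q=np.array([proj(W,e+p+R*np.array([np.cos(a),np.sin(a),0])) for a in t])
    return np.array([q[:,0].min(),q[:,0].max(),q[:,1].min(),q[:,1].max()])
for R in (19.5,19.8,20):
    r=least_squares(lambda p:ext(p,R)-obs,[0,0,-144]);print(R,r.x.round(2),r.fun.round(2))
for z in (-144,-145,-146):
    r=least_squares(lambda p:ext([p[0],p[1],z],p[2])-obs,[0,0,20]);print(z,r.x.round(2),r.fun.round(2))
E
```

```text
19.5 [ 4.3000e-01  1.3000e-01 -1.4381e+02] [-0.27  0.27  0.29 -0.32]
19.8 [  -0.61    0.   -145.55] [-0.27  0.27  0.29 -0.32]
20 [-1.3000e+00 -8.0000e-02 -1.4671e+02] [-0.27  0.27  0.29 -0.32]
-144 [ 0.32  0.12 19.53] [-0.27  0.27  0.29 -0.32]
-145 [-0.28  0.04 19.71] [-0.27  0.27  0.29 -0.32]
-146 [-0.88 -0.03 19.88] [-0.27  0.27  0.29 -0.32]
```

Call:
drive_tool(
  rows=[
    [[-0.04,-0.5,0,0,0,0],[-0.04,-1,0,0,0,0],[-0.04,-1,0,0,0,0]],
  ],
)

```text
time_s: 9.65
eef_pos: [545.7, 31.5, 272.0]
ee_rot: [0.0, 0.998, 0.058, -0.001]
force: [-0.1, 0.4, -0.6]
grip_width: 0.452
```

Call:
drive_tool(
  rows=[
    [[-0.04,-0.5,0,0,0,0],[-0.04,-1,0,0,0,0],[-0.04,-1,0,0,0,0]],
  ],
)

```text
time_s: 10.02
eef_pos: [541.6, -70.5, 271.0]
ee_rot: [-0.0, 0.998, 0.057, -0.001]
force: [-0.4, -0.2, -0.8]
grip_width: 0.449
```

Call:
drive_tool(
  rows=[
    [[-0.03,-0.5,0,0,0,0],[-0.03,-0.9,0,0,0,0],[-0.03,-0.9,0,0,0,0],[-0.03,-0.9,0,0,0,0]],
  ],
)

```text
time_s: 10.52
eef_pos: [538.6, -159.1, 270.3]
ee_rot: [-0.001, 0.998, 0.057, -0.002]
force: [-0.7, 0.2, -0.3]
grip_width: 0.449
```

Call:
drive_tool(
  rows=[
    [[0,0,-0.13,-0.001,-0.002,0],[0,0,-0.26,-0.001,-0.002,0],[0,0,-0.26,-0.001,-0.002,0],[0,0,-0.26,-0.001,-0.002,0]],
  ],
)

```text
time_s: 11.02
eef_pos: [538.7, -159.0, 244.4]
ee_rot: [0.0, 0.998, 0.057, -0.0]
force: [0.1, -0.2, -0.2]
grip_width: 0.451
```

```bash
python3 - <<'E'
from h import *
import cv2
s=ctrl.sense();W=viewer.calibration("wrist");im=viewer.capture("wrist")
e=s["eef_pos"];print(e,s["ee_rot"],s["force"],s["grip_width"])
cv2.imwrite("pics/w7.png",im[:,:,::-1])
im=viewer.capture("scene"); cv2.imwrite("pics/scene7.png",im[:,:,::-1]);cv2.imwrite("pics/s7c.png",cv2.resize(im[165:265,250:350,::-1],None,fx=6,fy=6,interpolation=cv2.INTER_CUBIC)[:600])
im=viewer.capture("top"); cv2.imwrite("pics/t7c.png",cv2.resize(im[190:290,270:370,::-1],None,fx=6,fy=6,interpolation=cv2.INTER_CUBIC))
E
```

```text
[ 538.74817582 -159.00003024  244.36976668] [ 1.99581313e-04  9.98354212e-01  5.73473318e-02 -3.32975249e-04] [ 0.1322855  -0.23946042 -0.19453723] 0.45085110801144257
```

View pics/w7.png

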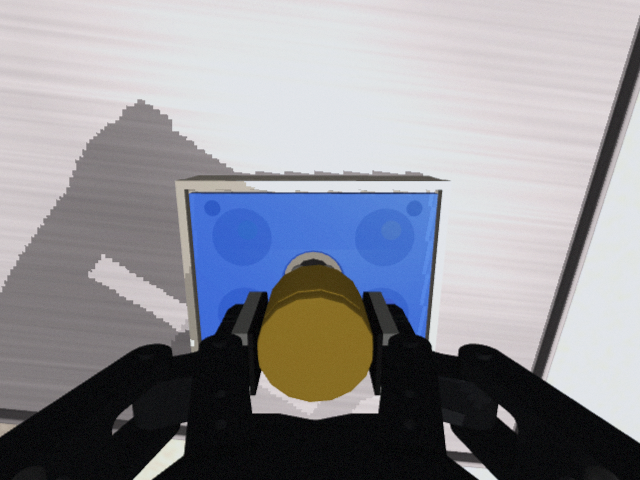

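View pics/s7c.png

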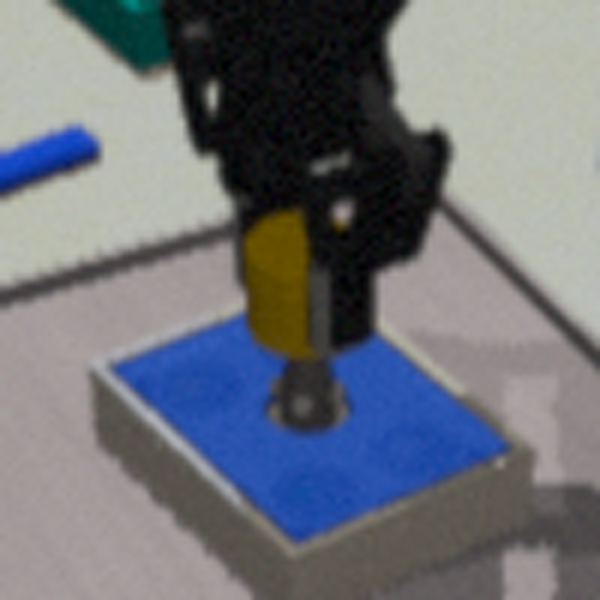

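View pics/t7c.png

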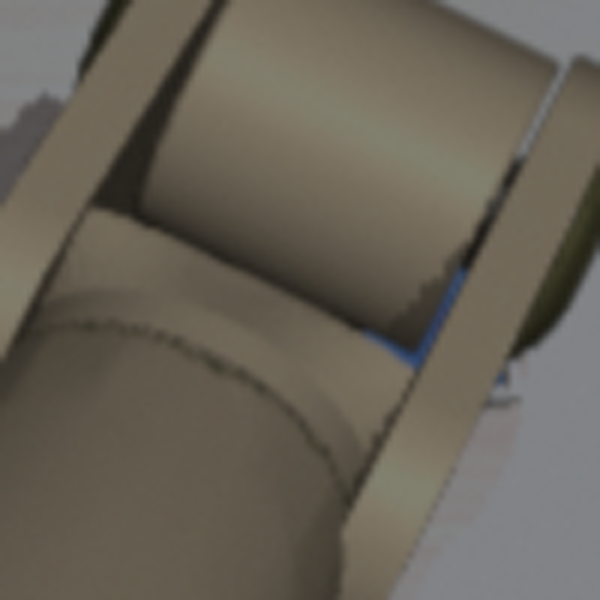

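```bash
python3 - <<'E'
from h import *
S=viewer.calibration("scene");e=np.array([538.75,-159,244.37])
f=lambda p:((proj(S,p)-[250,165]+.5)*6).round(1)
o=e+[-.6,0,-162]
print("stud base in hole", f([537.9,-159.2,33.5]),"stud r10 at 45:", [f(np.array([537.9,-159.2,40])+10*np.array([np.cos(a),np.sin(a),0])) for a in (np.radians(150),np.radians(-30))])
t=np.linspace(0,2*np.pi,361)
for dz in (-17,17):
    q=np.array([f(o+[20*np.cos(a),20*np.sin(a),dz]) for a in t]);print(dz,q.min(0),q.max(0))
E
```

```text
stud base in hole [306.5 405.8] stud r10 at 45: [array([335.1, 391.3]), array([277.3, 390.5])]
-17 [246.  298.1] [363.3 366.9]
17 [243.3 216.3] [363.  283.9]
```

```bash
python3 - <<'E'
import cv2
im=cv2.imread("pics/scene7.png");cv2.imwrite("pics/s7d.png",cv2.resize(im[190:245,280:325],None,fx=12,fy=12,interpolation=cv2.INTER_CUBIC)[:600])
E
```

```text
(no output)
```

View pics/s7d.png

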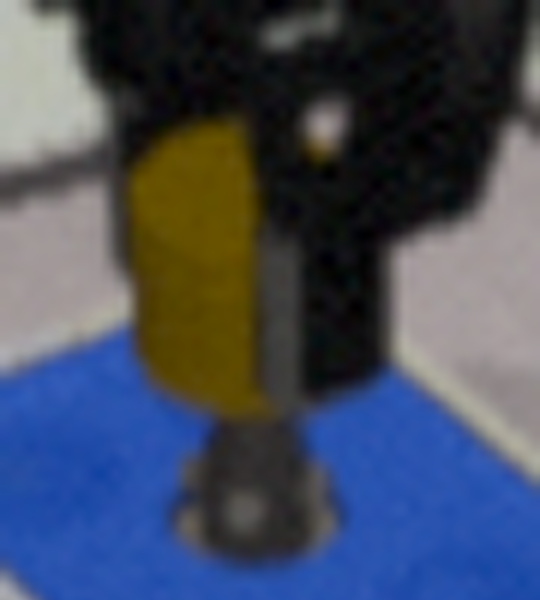

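```bash
python3 - <<'E'
from h import *
S=viewer.calibration("scene");e=np.array([538.75,-159,244.37])
f=lambda p:((proj(S,p)-[280,190]+.5)*12).round(0)
th=np.radians(6.6);X=np.array([np.cos(th),np.sin(th),0]);Y=np.array([-np.sin(th),np.cos(th),0])
for r in (165,168,171,174):
    print(r,[f(e+[0,0,-r]+sx*X+y*Y).tolist() for sx,y in((11,19.5),(-11,19.5),(11,29),(-11,29),(11,-19.5))])
t=np.linspace(0,2*np.pi,361)
for zo in (-158,-160,-162):
    o=e+[-.6,0,zo];q=np.array([f(o+[20*np.cos(a),20*np.sin(a),-17]) for a in t]);print(zo,q.min(0),q.max(0))
E
```

```text
165 [[256.0, 375.0], [364.0, 331.0], [288.0, 403.0], [397.0, 358.0], [127.0, 265.0]]
168 [[256.0, 390.0], [364.0, 345.0], [289.0, 418.0], [397.0, 373.0], [128.0, 280.0]]
171 [[257.0, 404.0], [365.0, 360.0], [289.0, 432.0], [397.0, 387.0], [128.0, 294.0]]
174 [[257.0, 419.0], [365.0, 374.0], [289.0, 447.0], [397.0, 401.0], [129.0, 309.0]]
-158 [131. 277.] [367. 415.]
-160 [132. 287.] [367. 424.]
-162 [132. 296.] [367. 434.]
```

Call:
drive_tool(
  rows=[
    [[-0.003,-0.002,-0.06,0,0,0],[-0.003,-0.002,-0.12,0,0,0],[-0.003,-0.002,-0.12,0,0,0]],
  ],
  force=110,
)

```text
time_s: 11.55
eef_pos: [538.3, -159.3, 232.0]
ee_rot: [0.0, 0.998, 0.057, -0.001]
force: [-0.3, -0.8, 0.9]
grip_width: 0.439
```

Call:
drive_tool(
  rows=[
    [[0,0,-0.03,0,0,0],[0,0,-0.06,0,0,0],[0,0,-0.06,0,0,0]],
  ],
)

```text
time_s: 11.92
eef_pos: [538.2, -159.3, 225.8]
ee_rot: [-0.0, 0.998, 0.057, -0.001]
force: [0.3, -0.8, -1.0]
grip_width: 0.441
```

Call:
drive_tool(
  rows=[
    [[0,0,-0.02,0,0,0],[0,0,-0.04,0,0,0],[0,0,-0.04,0,0,0]],
  ],
)

```text
time_s: 12.3
eef_pos: [538.2, -159.3, 221.6]
ee_rot: [-0.0, 0.998, 0.057, -0.001]
force: [0.0, 0.2, -0.7]
grip_width: 0.441
```

Call:
drive_tool(
  rows=[
    [[0,0,-0.01,0,0,0],[0,0,-0.02,0,0,0],[0,0,-0.02,0,0,0]],
  ],
)

```text
time_s: 12.68
eef_pos: [538.5, -159.1, 220.2]
ee_rot: [-0.0, 0.998, 0.057, -0.0]
force: [0.1, 2.9, 5.2]
grip_width: 0.445
```

Call:
drive_tool(
  rows=[
    [[0,0,-0.01,0,0,0],[0,0,-0.02,0,0,0],[0,0,-0.02,0,0,0]],
  ],
)

```text
time_s: 13.05
eef_pos: [538.6, -158.9, 218.7]
ee_rot: [-0.0, 0.998, 0.057, 0.0]
force: [-0.7, 2.6, 5.7]
grip_width: 0.447
```

Call:
drive_tool(
  rows=[
    [[0,0,-0.01,0,0,0],[0,0,-0.02,0,0,0],[0,0,-0.02,0,0,0]],
  ],
)

```text
time_s: 13.42
eef_pos: [538.5, -158.8, 216.4]
ee_rot: [-0.0, 0.998, 0.057, -0.0]
force: [0.8, 1.9, -0.1]
grip_width: 0.442
```

Call:
drive_tool(
  rows=[
    [[0,0,-0.01,0,0,0],[0,0,-0.03,0,0,0],[0,0,-0.03,0,0,0]],
  ],
)

```text
time_s: 13.8
eef_pos: [538.4, -158.8, 212.8]
ee_rot: [-0.001, 0.998, 0.057, -0.001]
force: [0.1, 0.9, -3.4]
grip_width: 0.446
```

Call:
drive_tool(
  rows=[
    [[0,0,-0.01,0,0,0],[0,0,-0.03,0,0,0],[0,0,-0.03,0,0,0]],
  ],
)

```text
time_s: 14.18
eef_pos: [538.4, -159.0, 211.1]
ee_rot: [-0.0, 0.998, 0.057, -0.0]
force: [-5.1, 2.1, 11.0]
grip_width: 0.441
```

Call:
drive_tool(
  rows=[
    [[0,0,-0.01,0,0,0],[0,0,-0.01,0,0,0],[0,0,-0.01,0,0,0]],
  ],
)

```text
time_s: 14.55
eef_pos: [538.4, -159.0, 211.1]
ee_rot: [-0.0, 0.998, 0.057, -0.0]
force: [-4.9, 2.8, 9.7]
grip_width: 0.44
```

Call:
drive_tool(
  rows=[
    [[0,0,-0.015,0,0,0],[0,0,-0.015,0,0,0],[0,0,-0.015,0,0,0]],
  ],
)

```text
time_s: 14.92
eef_pos: [538.4, -158.9, 211.1]
ee_rot: [0.0, 0.998, 0.057, -0.0]
force: [-6.4, 3.9, 13.4]
grip_width: 0.44
```

```bash
python3 - <<'E'
from h import *
import cv2
s=ctrl.sense()
e=s["eef_pos"];print(e,s["ee_rot"],s["force"],s["grip_width"])
im=viewer.capture("wrist");cv2.imwrite("pics/w8.png",im[:,:,::-1])
im=viewer.capture("scene"); cv2.imwrite("pics/scene8.png",im[:,:,::-1]);cv2.imwrite("pics/s8c.png",cv2.resize(im[195:265,260:345,::-1],None,fx=9,fy=9,interpolation=cv2.INTER_CUBIC)[:600])
print(ctrl.sense()["force"])
E
```

```text
[ 538.37743673 -158.90190027  211.05585358] [ 1.22319653e-04  9.98348751e-01  5.74430724e-02 -2.22546689e-04] [-6.38125085  3.94757311 13.38948156] 0.4404120313120195
[-6.85722893  3.41715337 14.30826966]
```

View pics/w8.png

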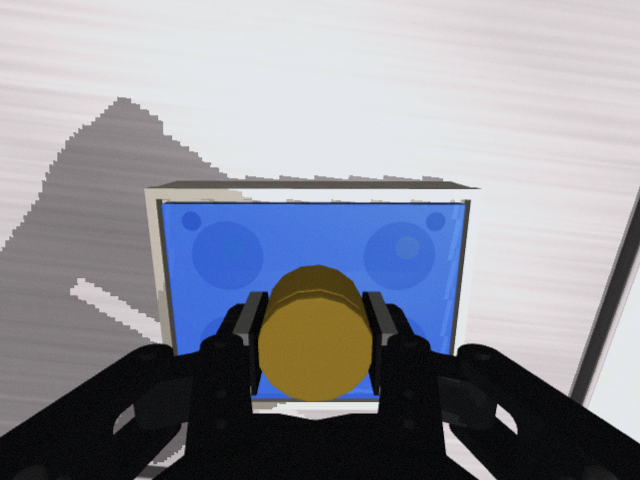

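View pics/s8c.png

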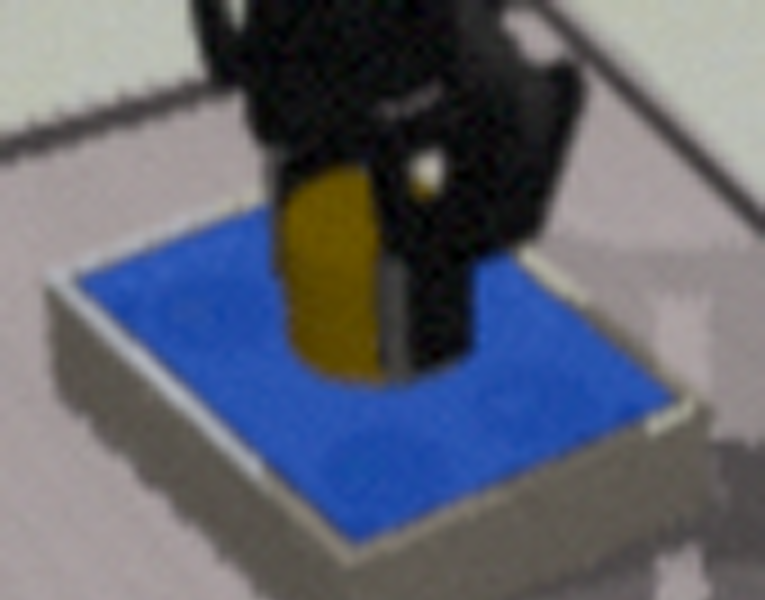

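```bash
python3 - <<'E'
from h import *
import cv2
S=viewer.calibration("scene");t=np.linspace(0,2*np.pi,361)
for R in(15,20):
  for z in (31,33,35,37):
    q=np.array([proj(S,[537.9+R*np.cos(a),-159.2+R*np.sin(a),z]) for a in t]);i=q[:,1].argmax();print(R,z,q.min(0).round(1),q.max(0).round(1),q[i].round(1))
im=cv2.imread("pics/scene8.png");cv2.imwrite("pics/s8d.png",cv2.resize(im[205:255,280:325],None,fx=12,fy=12,interpolation=cv2.INTER_CUBIC))
im=cv2.imread("pics/scene3.png");cv2.imwrite("pics/s3d.png",cv2.resize(im[205:255,280:325],None,fx=12,fy=12,interpolation=cv2.INTER_CUBIC))
E
```

```text
15 31 [293.4 228.8] [307.8 237.5] [300.4 237.5]
15 33 [293.4 228. ] [307.8 236.7] [300.4 236.7]
15 35 [293.4 227.3] [307.8 236. ] [300.4 236. ]
15 37 [293.3 226.5] [307.8 235.2] [300.4 235.2]
20 31 [291.  227.4] [310.2 239. ] [300.4 239. ]
20 33 [291.  226.6] [310.2 238.2] [300.3 238.2]
20 35 [291.  225.8] [310.2 237.5] [300.3 237.5]
20 37 [290.9 225.1] [310.2 236.7] [300.3 236.7]
```

View pics/s8d.png

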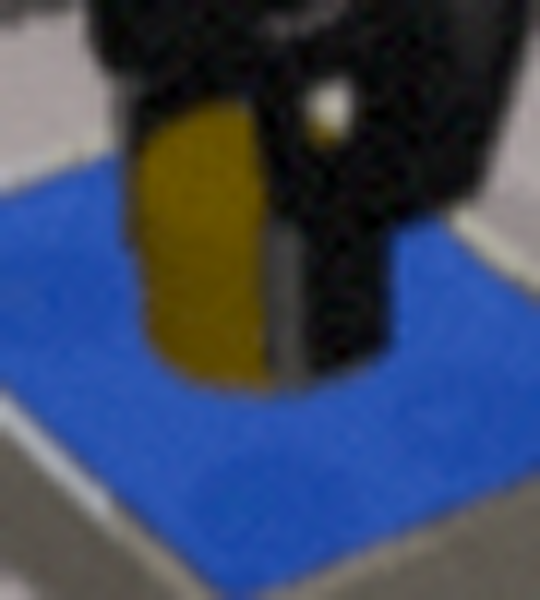

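View pics/s3d.png

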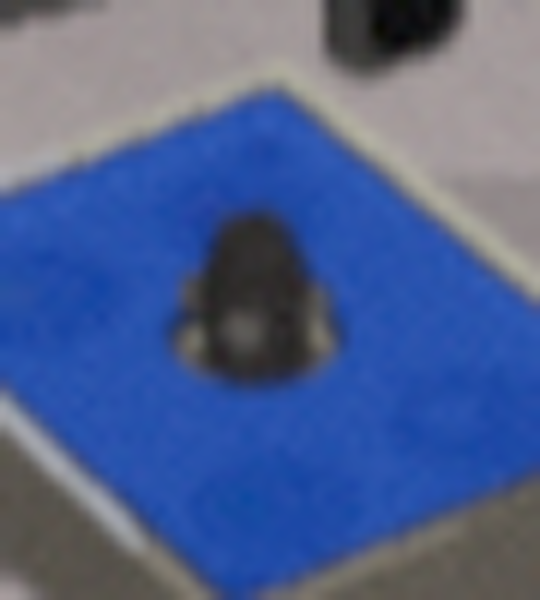

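Call:
drive_tool(
  rows=[
    [[0,0,-0.02,0,0,0],[0,0,-0.03,0,0,0],[0,0,-0.03,0,0,0],[0,0,-0.03,0,0,0]],
  ],
)

```text
time_s: 15.52
eef_pos: [538.4, -158.8, 211.0]
ee_rot: [0.0, 0.998, 0.058, -0.0]
force: [-12.7, 5.9, 28.8]
grip_width: 0.442
```

Call:
drive_tool(
  rows=[
    [[0,0,-0.022,0,0,0],[0,0,-0.022,0,0,0],[0,0,-0.022,0,0,0],[0,0,-0.022,0,0,0],[0,0,-0.022,0,0,0]],
  ],
)

```text
time_s: 16.15
eef_pos: [538.3, -158.8, 211.0]
ee_rot: [0.001, 0.998, 0.058, -0.0]
force: [-9.8, 4.3, 22.3]
grip_width: 0.439
```

```bash
python3 - <<'E'
from h import *
import cv2
im=viewer.capture("scene"); cv2.imwrite("pics/scene9.png",im[:,:,::-1])
s=ctrl.sense();print(s["time_s"],s["eef_pos"],s["force"],s["grip_width"])
E
```

```text
16.2 [ 538.3194887  -158.77360638  211.03880676] [-10.53987698   4.4241626   21.86794697] 0.4435014319072819
```

View pics/scene9.png

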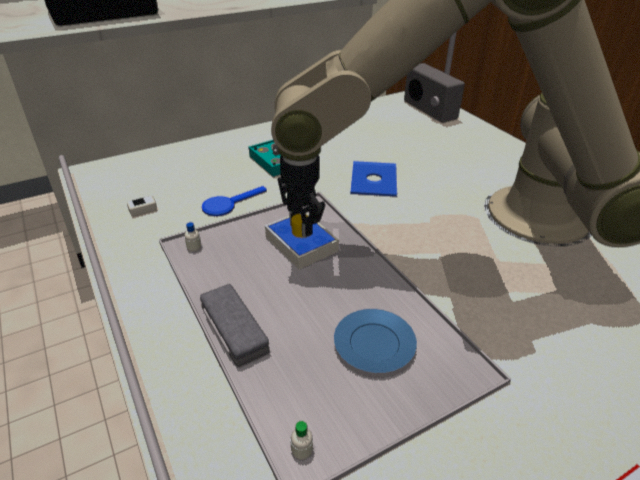

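Cap is on the stud at (301,225), pressed steadily at about 22 N. The bottles, case and magnifier are where they were. Handing in.

```bash
python3 -c "
from rig import ctrl
print(ctrl.finish_job())"
```

```text
the job is handed in; nothing more can be done
None
```

I closed the dose box and handed it in at about 16 s, still gripping the cap and pressing it down.

- **Cover:** I pressed both ends of the blue cover at once with the open fingers. It went down about 4 mm and stopped hard, with the force reaching about 25 N. In the picture afterwards it was level with the rim on all sides and the dark gaps round it were gone.
- **Cap:** I took the yellow cap from the saucer and lowered it onto the stud. It met resistance about 9.5 mm above where it finally stopped. The force then fell to about zero, which I took as the click.
- **Pressing:** The cap came to a hard stop and moved only 0.1 mm more when I pressed to 29 N. The push was about 22 N when I handed in.

**Checks that did not fully agree:**
- The force readings around the click never showed the expected 10 N. The highest was 5.7 N, though each reading came only at the end of a move.
- The scene camera alone put the cap's foot about 2 mm above the cover. It had shown much the same error just before the cap went on. The travel and the hard stop both say the cap is fully home.

The bottles, the glasses case and the magnifier look unmoved in the last picture.

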